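Raise the telescopic work light and hold it up

TASK

Raise the work light on the bench: while its mast is still shut, press the red release button on top of the head right down (it stays down), then grip the ribbed grip below the button and pull the mast straight up, past its first stop, until both sections are fully out at the second stop. The mast sinks if it is let go, so finish while still gripping it, holding the light steady at full height. Leave the other things on the bench where they are.

Things in the scene. Friction and masses are not known exactly. Their poses are not given: they have to be found in the camera images.
- lamp_stand: fixed foot of a small work light on an upright two-stage telescopic mast, screwed to the bench: round steel foot 100 mm across, 14 mm high, with a black fixed tube 34 mm thick and a 41 mm collar up to 84 mm; origin under its centre, on the mast axis. The two inner tubes (24 and 16 mm thick) and the head, some 0.4 kg together, sink down again if let go while unlocked
- lamp_head: head of the work light; origin at its underside on the mast axis, 92 mm above the bench while shut. Upward: black neck 29 mm across to z = 10 mm, grey ribbed round grip 36 mm across from z = 10 to 50 mm, red button on its flat top. A flat white lamp bar, 26 mm wide, z = 0 to 9 mm, sticks out along +x to 147 mm from the axis. The head does not turn
- grip_center (a point): middle of the ribbed round grip (36 mm across, 40 mm high), on the mast axis, z straight up; 122 mm above the bench while shut, 222 mm when fully out
- button_top (a point): centre of the top face of the red release button, round, 18 mm across, standing 8 mm proud of the grip's top; 150 mm above the bench while shut
- release_button (a joint): travel of the red release button, 0 = up (mast locked shut) to 0.006 m = right down (unlocked). It takes about 4 N all the way and stays down where it is left; it has no spring. The mast is free from about 0.005 m
- top_section (a joint): how far the thin upper tube with the head is out of the middle tube, 0 (shut) to 0.050 m (its stop). It runs easily, 3 to 4 N with its weight, so it comes out first
- middle_section (a joint): how far the middle tube is out of the fixed tube, 0 (shut) to 0.050 m (its stop). It needs about 7 N in all, so it starts to move when the upper tube has reached its stop; both out = 100 mm of lift, the second stop, which is hard
- hanging_outlet (a point): middle of the underside of a yellow socket box hanging over the bench, left of and behind the light: hard, fixed room equipment, 80 mm (x, sockets 30 mm more toward the robot) by 100 mm (y) by 170 mm high; a cord loop hangs from it to 0.22 m above the bench, within 60 mm in x and y. Keep wrist and forearm clear: swing past it close to the robot
- jig_workpiece: small pale birch blank lying on the bench behind the light, 50x90x16 mm; origin at the centre of its underside; a bystander
- battery_pack: black drill battery, 68x112x63 mm, at the back right edge of the bench; origin at the centre of its underside; a bystander
- blue_tape: roll of blue tape lying flat, 100 mm across, 24 mm high, behind the light; origin at the centre of its underside; a bystander
- filler_tin: round tin, 66 mm across, 54 mm high, at the front left; origin at the centre of its underside; a bystander
- sanding_block: black rubber sanding block, 64x115x43 mm, at the front left; origin at the centre of its underside; a bystander
- carpenter_pencil: flat red pencil, 15x130x7 mm, lying left of the light; origin at the centre of its underside; a bystander

How it is judged:
By the outcome, as a careful person would: the job done as asked, in the order asked, and still so for the second after the job is handed in, while the arm keeps its last pose, push and grip.
It also fails if it takes over 35 s, if anything falls off the work surface, if the arm or the gripper's body presses on something with over 40 N, if the wrist force passes 120 N, or if a joint passes its speed limit or range.

ROBOT

A 6-joint arm with a two-finger parallel gripper is mounted at the origin on a cart in front of the work surface, level with it; the furniture and walls round the work are solid. World frame = base frame: x ahead of the robot, y to its left, z up, the work surface at z = 0. Lengths are in m, angles in rad, forces in N, time in s.
With the tool pointing down it reaches from about 0.35 to 0.975 m from the base axis. Payload 4.9 kg.
Tool frame: the origin (TCP) lies at the very end of the fingers, on their centre line; the grasp point (between the pads) lies 19 mm behind it; z points along the fingers, y is the line along which they close (so a half turn about z gives the same grasp; the last joint's range is limited). The gripper opens to 85 mm and grips with 20 to 120 N. Pads are 22 mm wide; open, the fingers measure 114 mm over their backs; the gripper's body (76 mm by 85 mm) begins 54 mm behind the grasp point. The pads swing forward as they close: fully open they stand 13 mm farther back than shut.
Start: joints at [1.002, 0.053, 1.613, -0, 1.476, -0.119], TCP at [0.272, 0.563, 0.231] pointing down, gripper open.
Joint ranges: [-3.01, 3.01], [-1.01, 2.22], [0.06, 2.58], [-1.02, 4.17], [0.09, 2.62], [-3.14, 3.14]. Speed limits (rad/s): [2.57, 2.57, 3.14, 3.14, 3.14, 3.14].

INTERFACE

Orientations are given as a unit quaternion [w, x, y, z].
In Python, from plant import manip gives the robot as it stands.
- The arm moves only by the tool play_rows, never from a script. Its argument "series" is a list that holds one entry, the list of rows, each a list of 7 numbers: the shift along the world's x, y, z in m, then the turn, a rotation vector about the world's x, y, z in degrees, then the opening, from 0 (shut) to 1 (fully open). In form: [[[dx, dy, dz, rx, ry, rz, grip], ...]]. A call has 1 to 10 rows; each row shifts and turns the commanded pose from where the row before left it; what a row does not reach is not made up. A row lasts 1/10 s, in which the tool goes at most 50 mm and 8.59 degrees, less where a joint would pass 70% of its speed; a pose out of reach is approached as far as the arm can. A call with a gripper value outside its range is refused whole. The fingers move at their own pace and stop on an object; the grip force is fixed at half the most. Time passes only in rows, so rows that do not move let the fingers close. It gives the time, the measured TCP pose, the force, the opening and the grip force at its end, in the units of the state.
- manip.state(): the state, without advancing time (a new reading comes with each control period).
- manip.grab_frame(name): name is "scene" or "top" or "wrist"; returns a dict with "frame" (384x512x3 uint8, blue, green, red), "mtx" (3x3 intrinsics, pixels), "k1" (the pictures are not rectified: a ray, as slopes to the right and down, at radius r is drawn at 1 + k1 r^2 times it, then the intrinsics apply), "R" (3x3) and "t" (3): a world point X has camera coordinates R X + t. Camera axes: x right, y down, z forward; pixel columns grow to the right and rows downward; lengths in m; the calibration is good to about 2 mm. A picture is of the moment at which its call begins. There is no depth.
- manip.job_done(): hands the job in; it is judged then, once.
The state is a dict: "time": time; "joint_pos": joint angles; "joint_vel": joint speeds; "joint_efforts": joint torques, N m; "tool_pos": TCP position; "tool_rot": TCP orientation; "contact_force": force on the tool from outside, world axes, zero at the start; "ft_torque": the same for the moment, N m; "gripper_width": opening from 0.0 (shut) to 1.0 (fully open); "grasp_force": force on a finger pad.
Only numpy, scipy, OpenCV 4.12 (cv2) and the standard library are available. Lean on these libraries where they do the work, as an engineer would, in place of code of your own. Each camera call takes 0.05 s, during which the arm holds its last target. There are 200 camera calls.

## Working session

There is one attempt and no reset: what is moved stays moved. The work goes in short steps, Python scripts to look and compute and a tool call to move; the robot and the scene stay as the last step left them, time stands still between calls to the robot, and variables do not carry over. Pictures are saved under pics/ and viewed, at most 10 in all, crops included, and the job is handed in when it is done.

Besides the shell and the picture viewer there is one more tool, called after ">>>" as name(argument=value, ...) on one line, values as JSON. play_rows: Moves the arm, as the interface text tells. Its arguments: {"type":"object","properties":{"series":{"type":"array"}},"required":["series"]}

```bash
mkdir -p pics; cat > h.py <<'E'
import numpy as np, cv2
from plant import manip
def grab(n,save=None):
    f=manip.grab_frame(n)
    if save: cv2.imwrite('pics/'+save,f['frame'])
    return f
def ray(f,u,v):
    K=np.array(f['mtx']);R=np.array(f['R']);t=np.array(f['t'])
    d=np.array([(u-K[0,2])/K[0,0],(v-K[1,2])/K[1,1]]);s=d.copy()
    for _ in range(30): s=d/(1+f['k1']*(s@s))
    w=R.T@np.array([*s,1.]);return -R.T@t,w/np.linalg.norm(w)
def plane(f,u,v,z):
    o,w=ray(f,u,v);return o+w*(z-o[2])/w[2]
def cross(a,b):
    (o1,w1),(o2,w2)=a,b
    s=np.linalg.lstsq(np.c_[w1,-w2],o2-o1,rcond=None)[0]
    p,q=o1+s[0]*w1,o2+s[1]*w2
    return (p+q)/2,np.linalg.norm(p-q)
def red(f):
    h=cv2.cvtColor(f['frame'],cv2.COLOR_BGR2HSV)
    m=(((h[...,0]<8)|(h[...,0]>172))&(h[...,1]>140)&(h[...,2]>70)).astype(np.uint8)
    n,l,s,c=cv2.connectedComponentsWithStats(m)
    return [(c[i].round(1),s[i]) for i in range(1,n) if s[i][4]>8]
E
python3 - <<'E'
from h import *
np.set_printoptions(precision=4,suppress=True)
for n in('scene','top'):
    f=grab(n,n+'0.png')
    for c,s in red(f): print(n,c,s,plane(f,*c,.15),plane(f,*c,.007))
print(manip.state())
a=cv2.imread('pics/scene0.png');b=cv2.imread('pics/top0.png')
E
```

```text
scene [218.6 229.3] [217 228   4   3   9] [ 0.4867 -0.2005  0.15  ] [ 0.2092 -0.1818  0.007 ]
scene [261.7 265.1] [259 255   6  21  75] [ 0.7245 -0.1027  0.15  ] [ 0.5102 -0.0581  0.007 ]
scene [307.2 367.2] [301 350  14  34 161] [ 1.0784 -0.089   0.15  ] [ 0.9582 -0.0407  0.007 ]
top [147.    2.5] [146   1   3   4  10] [1.4595 0.1638 0.15  ] [1.5826 0.1796 0.007 ]
top [229.9   3.6] [228   0   4   9  23] [ 1.3865 -0.1515  0.15  ] [ 1.503  -0.1645  0.007 ]
top [224.5 122.5] [223 109   4  28  48] [ 0.8895 -0.0408  0.15  ] [ 0.9605 -0.0436  0.007 ]
top [251.5 238.1] [250 221   4  34  84] [ 0.4603 -0.0531  0.15  ] [ 0.4922 -0.0571  0.007 ]
top [294.6 226.4] [293 225   4   4  15] [ 0.4707 -0.2004  0.15  ] [ 0.5036 -0.2178  0.007 ]
{'time': 0.1, 'joint_pos': array([ 1.002 ,  0.0533,  1.6141,  0.    ,  1.476 , -0.119 ]), 'joint_vel': array([ 0.0004, -0.0005, -0.0044,  0.0003,  0.0002,  0.0007]), 'joint_efforts': array([  0.0009, -39.4897, -37.1367,  -0.0001,   0.0039,  -0.    ]), 'tool_pos': array([0.2714, 0.5624, 0.2302]), 'tool_rot': array([-0.0003,  0.223 ,  0.9748, -0.0009]), 'contact_force': array([ 0.9654, -0.6579,  0.2966]), 'ft_torque': array([0.017 , 0.0058, 0.0092]), 'grasp_force': 0.0, 'gripper_width': 1.0004293510074145}
```

View pics/scene0.png

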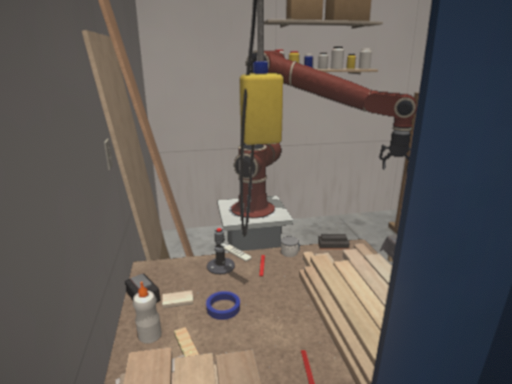

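View pics/top0.png

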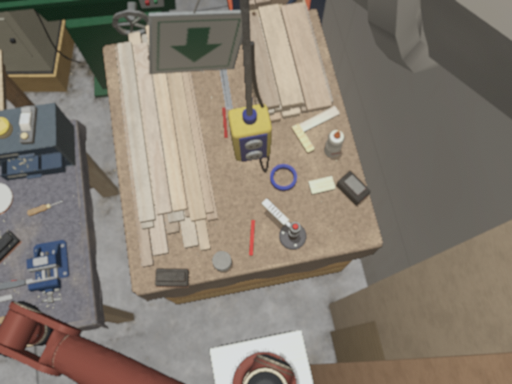

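Scene camera looks back at the robot: button at (219,230), yellow box with underside near (262,143), cord tip near (244,235). In the top view the button is at (295,226), the lamp bar tip near (266,203), and the box near (250,133).

```bash
python3 - <<'E'
from h import *
np.set_printoptions(precision=4,suppress=True)
s=grab('scene');t=grab('top')
print('button',cross(ray(s,218.6,229.3),ray(t,294.6,226.4)))
print('cams',ray(s,0,0)[0],ray(t,0,0)[0])
# white bar in top
h=cv2.cvtColor(t['frame'],cv2.COLOR_BGR2HSV)
m=((h[...,1]<50)&(h[...,2]>165)).astype(np.uint8)
m[:195]=0;m[240:]=0;m[:,:255]=0;m[:,305:]=0
n,l,st,c=cv2.connectedComponentsWithStats(m)
i=1+st[1:,4].argmax();pts=np.argwhere(l==i)[:,::-1]
P=np.array([plane(t,*p,.101)[:2] for p in pts])
u,sv,v=np.linalg.svd(P-P.mean(0));print('bar',len(P),P.mean(0),v[0],np.degrees(np.arctan2(v[0,1],v[0,0])))
# box: yellow in both
for n_,f in(('s',s),('t',t)):
    h=cv2.cvtColor(f['frame'],cv2.COLOR_BGR2HSV)
    m=((h[...,0]>20)&(h[...,0]<32)&(h[...,1]>150)&(h[...,2]>70)).astype(np.uint8)
    n,l,st,c=cv2.connectedComponentsWithStats(m)
    print(n_,[x for x in st[1:] if x[4]>80])
print('boxbottom',cross(ray(s,262,143),ray(t,252,158)),'cord',cross(ray(s,244,235),ray(t,265,168)))
def crop(f,x,y,w,h,k): return cv2.resize(f['frame'][y:y+h,x:x+w],None,fx=k,fy=k,interpolation=cv2.INTER_CUBIC)
cv2.imwrite('pics/crop1.png',np.hstack([crop(t,225,95,95,165,3.5),crop(s,190,65,100,165,3.5)[:577]]))
E
```

```text
button (array([ 0.4724, -0.2004,  0.1428]), np.float64(0.00170423433971319))
cams [ 1.5309 -0.2709  0.6882] [ 0.1107 -0.0095  1.7167]
bar 298 [ 0.5468 -0.154 ] [-0.8296 -0.5584] -146.0555470130549
s [array([ 241,   73,   42,   62, 1889], dtype=int32)]
t []
boxbottom (array([ 0.6118, -0.0846,  0.4662]), np.float64(0.010299857036303183)) cord (array([ 0.6668, -0.1412,  0.2177]), np.float64(0.001570330140371915))Traceback (most recent call last):
  File "<stdin>", line 22, in <module>
    return _nx.concatenate(arrs, 1, dtype=dtype, casting=casting)
           ~~~~~~~~~~~~~~~^^^^^^^^^^^^^^^^^^^^^^^^^^^^^^^^^^^^^^^
ValueError: all the input array dimensions except for the concatenation axis must match exactly, but along dimension 0, the array at index 0 has size 578 and the array at index 1 has size 577
```

>>> play_rows(series=[[[0.0155,-0.0465,0,0,0,-7,0],[0.0155,-0.0465,0,0,0,-7,0],[0.0155,-0.0465,0,0,0,-7,0],[0.0155,-0.0465,0,0,0,-7,0],[0.0155,-0.0465,0,0,0,-7,0],[0.0155,-0.0465,0,0,0,-7,0],[0.0155,-0.0465,0,0,0,-7,0],[0.0155,-0.0465,0,0,0,-7,0],[0.0155,-0.0465,0,0,0,-7,0],[0.0155,-0.0465,0,0,0,-7,0]]])

```text
time: 1.2
tool_pos: [0.4268, 0.0959, 0.2314]
tool_rot: [0.0, 0.743, 0.669, 0.0]
contact_force: [0.5, -1.0, -0.3]
gripper_width: 0.0
grasp_force: 0.0
```

```bash
python3 - <<'E'
from h import *
np.set_printoptions(precision=4,suppress=True)
s=manip.state();print(s['tool_pos'],s['tool_rot'],s['joint_pos'],s['contact_force'],s['gripper_width'])
f=grab('wrist','w1.png');print(red(f))
E
```

```text
[0.4268 0.0959 0.2314] [0.0003 0.7435 0.6688 0.0004] [ 0.0505 -0.4243  2.0279  0.0001  1.537   0.1562] [ 0.534  -0.9915 -0.2964] 0.00011844578354767764
[(array([320.2, 263.5]), array([280, 253,  81,  21, 796], dtype=int32)), (array([  1.7, 284.6]), array([  0, 281,   5,   8,  10], dtype=int32)), (array([  9.9, 307.2]), array([  6, 304,   9,   7,  15], dtype=int32)), (array([  3.1, 313.9]), array([  0, 311,   7,   7,  15], dtype=int32))]
```

View pics/w1.png

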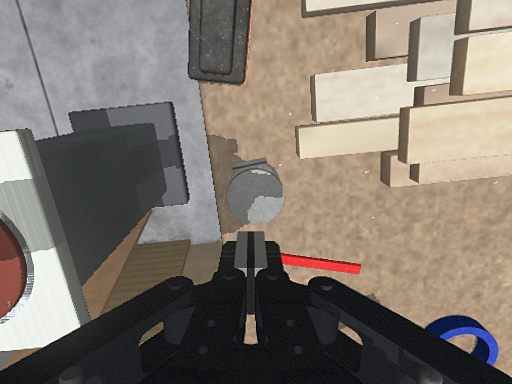

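Wrist view: fingers at (250,245), camera sees ahead along tool +x (image up); tin at (255,190). I'll stop short of the lamp, so the button shows in front of the fingers.

>>> play_rows(series=[[[-0.001,-0.047,0,0,0,-7.3,0],[-0.001,-0.047,0,0,0,-7.3,0],[-0.001,-0.047,0,0,0,-7.3,0],[-0.001,-0.047,0,0,0,-7.3,0],[-0.001,-0.047,0,0,0,-7.3,0],[0,-0.047,0,0,0,-7.3,0],[0,-0.047,0,0,0,-7.3,0],[0,0,0,0,0,0,0],[0,0,0,0,0,0,0]]])

```text
time: 2.15
tool_pos: [0.4214, -0.2317, 0.2309]
tool_rot: [-0.001, 0.959, 0.284, -0.0]
contact_force: [-0.4, 0.3, 0.5]
gripper_width: -0.002
grasp_force: 0.0
```

```bash
python3 - <<'E'
from h import *
np.set_printoptions(precision=4,suppress=True)
s=manip.state();print(s['tool_pos'],s['tool_rot'],s['joint_pos'],s['contact_force'])
f=grab('wrist','w2.png')
for c,st in red(f): print(c,st,plane(f,*c,.149),cross(ray(f,*c),ray(grab('top'),294.6,226.4)))
h=cv2.cvtColor(f['frame'],cv2.COLOR_BGR2HSV)
E
```

```text
[ 0.4214 -0.2317  0.2309] [-0.0006  0.9587  0.2845 -0.0002] [-0.6578 -0.3024  1.9374  0.0004  1.5078  0.336 ] [-0.3998  0.3324  0.4588]
[138.7  28. ] [ 108    0   66   62 1171] [ 0.4796 -0.1054  0.149 ] (array([ 0.461 , -0.1721,  0.2925]), np.float64(0.05046068556699493))
[254.2 116.4] [242 104  25  26 487] [ 0.4741 -0.2002  0.149 ] (array([ 0.4734, -0.2012,  0.1388]), np.float64(0.001095786800661289))
[ 10.6 345. ] [  0 324  26  45 448] [ 0.1856 -0.1272  0.149 ] (array([ 0.429 , -0.1782,  0.3316]), np.float64(0.00012284289647282516))
```

View pics/w2.png

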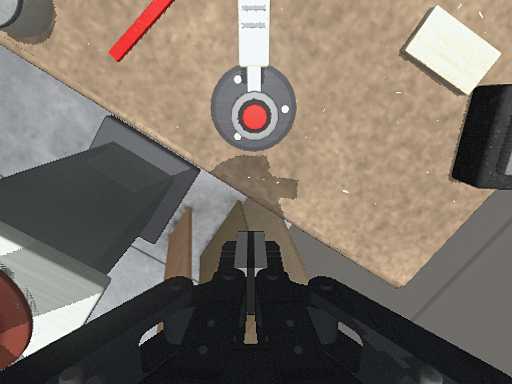

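Button at (254,116) → (0.474, -0.200); the bar points straight up in the image, so the fingers close square to it. Moving over the button and down to just above it.

>>> play_rows(series=[[[0.026,0.016,0,0,0,0,0],[0.0265,0.0155,0,0,0,0,0],[0,0,-0.03,0,0,0,0],[0,0,-0.03,0,0,0,0],[0,0,-0.012,0,0,0,0],[0,0,0,0,0,0,0],[0,0,0,0,0,0,0]]])

```text
time: 3.05
tool_pos: [0.4747, -0.1996, 0.1604]
tool_rot: [0.001, 0.958, 0.285, 0.0]
contact_force: [-0.0, -0.8, 0.8]
gripper_width: 0.001
grasp_force: 0.0
```

>>> play_rows(series=[[[0,0,-0.003,0,0,0,0],[0,0,-0.003,0,0,0,0],[0,0,-0.002,0,0,0,0],[0,0,-0.002,0,0,0,0],[0,0,0,0,0,0,0],[0,0,0,0,0,0,0]]])

```text
time: 3.65
tool_pos: [0.4743, -0.1998, 0.1494]
tool_rot: [0.0, 0.959, 0.285, 0.0]
contact_force: [-0.4, -0.5, 0.7]
gripper_width: 0.002
grasp_force: 0.3
```

>>> play_rows(series=[[[0,0,-0.001,0,0,0,0],[0,0,-0.001,0,0,0,0],[0,0,-0.001,0,0,0,0],[0,0,0,0,0,0,0],[0,0,0,0,0,0,0]]])

```text
time: 4.15
tool_pos: [0.4744, -0.1998, 0.1465]
tool_rot: [0.0, 0.958, 0.285, 0.0]
contact_force: [-0.4, -0.4, 4.0]
gripper_width: 0.001
grasp_force: 1.9
```

>>> play_rows(series=[[[0,0,-0.001,0,0,0,0],[0,0,-0.001,0,0,0,0],[0,0,0,0,0,0,0],[0,0,0,0,0,0,0]]])

```text
time: 4.55
tool_pos: [0.4743, -0.1997, 0.1442]
tool_rot: [0.0, 0.958, 0.285, 0.0]
contact_force: [-0.2, -0.3, 3.4]
gripper_width: 0.004
grasp_force: 1.4
```

Button moving at ~4 N; continue in small steps until the stop shows in the force.

>>> play_rows(series=[[[0,0,-0.0005,0,0,0,0],[0,0,0,0,0,0,0],[0,0,0,0,0,0,0]]])

```text
time: 4.85
tool_pos: [0.4743, -0.1998, 0.144]
tool_rot: [0.0, 0.959, 0.285, 0.0]
contact_force: [0.4, -1.0, 4.4]
gripper_width: -0.001
grasp_force: 2.0
```

>>> play_rows(series=[[[0,0,-0.0005,0,0,0,0],[0,0,0,0,0,0,0],[0,0,0,0,0,0,0]]])

```text
time: 5.15
tool_pos: [0.4744, -0.1998, 0.1439]
tool_rot: [0.0, 0.958, 0.285, 0.0]
contact_force: [-1.1, -0.0, 6.1]
gripper_width: 0.004
grasp_force: 3.0
```

>>> play_rows(series=[[[0,0,-0.0005,0,0,0,0],[0,0,0,0,0,0,0],[0,0,0,0,0,0,0]]])

```text
time: 5.45
tool_pos: [0.4745, -0.1999, 0.1439]
tool_rot: [0.0, 0.958, 0.285, 0.0]
contact_force: [-2.6, -1.0, 8.3]
gripper_width: 0.0
grasp_force: 4.0
```

>>> play_rows(series=[[[0,0,-0.0005,0,0,0,0],[0,0,0,0,0,0,0],[0,0,0,0,0,0,0]]])

```text
time: 5.75
tool_pos: [0.4746, -0.1999, 0.1438]
tool_rot: [0.0, 0.958, 0.285, 0.0]
contact_force: [-2.7, 1.1, 10.8]
gripper_width: 0.0
grasp_force: 4.9
```

The stop is reached (position fixed at 0.144, force rising to 11 N): button is right down. Lift, open, check.

>>> play_rows(series=[[[0,0,0.01,0,0,0,0],[0,0,0.02,0,0,0,1],[0,0,0,0,0,0,1],[0,0,0,0,0,0,1],[0,0,0,0,0,0,1],[0,0,0,0,0,0,1],[0,0,0,0,0,0,1]]])

```text
time: 6.45
tool_pos: [0.4738, -0.1994, 0.1713]
tool_rot: [-0.001, 0.959, 0.285, -0.001]
contact_force: [0.1, -0.5, 1.3]
gripper_width: 0.989
grasp_force: 0.0
```

```bash
python3 - <<'E'
from h import *
f=grab('wrist','w3.png')
E
```

```text
(no output)
```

View pics/w3.png

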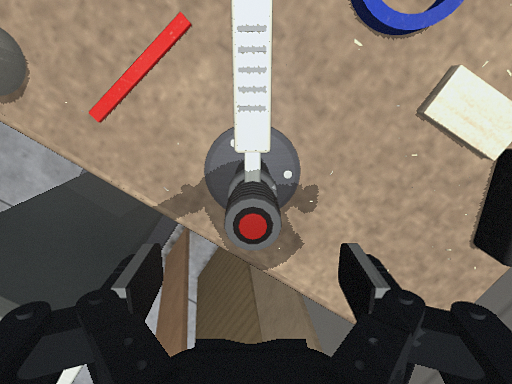

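Button at (253,226), centred between the open fingers at (140,280) and (360,280). Descend and close.

>>> play_rows(series=[[[0,-0.0005,-0.02,0,0,0,1],[0,0,-0.025,0,0,0,1],[0,0,-0.024,0,0,0,1],[0,0,0,0,0,0,1],[0,0,0,0,0,0,1]]])

```text
time: 7.0
tool_pos: [0.474, -0.2001, 0.1032]
tool_rot: [-0.0, 0.959, 0.285, -0.0]
contact_force: [0.4, -0.3, 0.6]
gripper_width: 1.004
grasp_force: 0.0
```

>>> play_rows(series=[[[0,0,0,0,0,0,0],[0,0,0,0,0,0,0],[0,0,0,0,0,0,0],[0,0,0,0,0,0,0],[0,0,0,0,0,0,0],[0,0,0,0,0,0,0]]])

```text
time: 7.6
tool_pos: [0.4748, -0.2004, 0.1046]
tool_rot: [0.0, 0.959, 0.285, 0.0]
contact_force: [-1.4, 1.0, 5.9]
gripper_width: 0.405
grasp_force: 59.3
```

>>> play_rows(series=[[[0,0,0.002,0,0,0,0],[0,0,0.004,0,0,0,0],[0,0,0.004,0,0,0,0],[0,0,0.005,0,0,0,0],[0,0,0.005,0,0,0,0],[0,0,0.005,0,0,0,0],[0,0,0.005,0,0,0,0],[0,0,0,0,0,0,0]]])

```text
time: 8.4
tool_pos: [0.4745, -0.2003, 0.1343]
tool_rot: [0.0, 0.958, 0.285, 0.0]
contact_force: [3.4, -0.6, -2.4]
gripper_width: 0.408
grasp_force: 60.2
```

>>> play_rows(series=[[[0,0,0.005,0,0,0,0],[0,0,0.005,0,0,0,0],[0,0,0.004,0,0,0,0],[0,0,0.003,0,0,0,0],[0,0,0.003,0,0,0,0],[0,0,0.003,0,0,0,0],[0,0,0.003,0,0,0,0],[0,0,0,0,0,0,0]]])

```text
time: 9.2
tool_pos: [0.4743, -0.2002, 0.1594]
tool_rot: [0.0, 0.958, 0.285, 0.0]
contact_force: [3.8, -1.7, -3.5]
gripper_width: 0.403
grasp_force: 60.3
```

>>> play_rows(series=[[[0,0,0.004,0,0,0,0],[0,0,0.005,0,0,0,0],[0,0,0.005,0,0,0,0],[0,0,0.005,0,0,0,0],[0,0,0.004,0,0,0,0]]])

```text
time: 9.7
tool_pos: [0.4743, -0.2002, 0.1818]
tool_rot: [0.0, 0.959, 0.285, 0.0]
contact_force: [6.5, -3.4, -6.2]
gripper_width: 0.404
grasp_force: 60.4
```

```bash
python3 - <<'E'
from h import *
s=manip.state();print(s['tool_pos'],s['contact_force'])
f=grab('scene','s2.png');w=grab('wrist')
c=cv2.resize(f['frame'][180:290,180:280],None,fx=4,fy=4,interpolation=cv2.INTER_CUBIC)
w=w['frame'][0:384]
cv2.imwrite('pics/c2.png',np.hstack([c[:384],w[:, 60:440]]))
E
```

```text
[ 0.47425696 -0.20022659  0.18182861] [ 6.45753138 -3.35358518 -6.23628572]
```

View pics/c2.png

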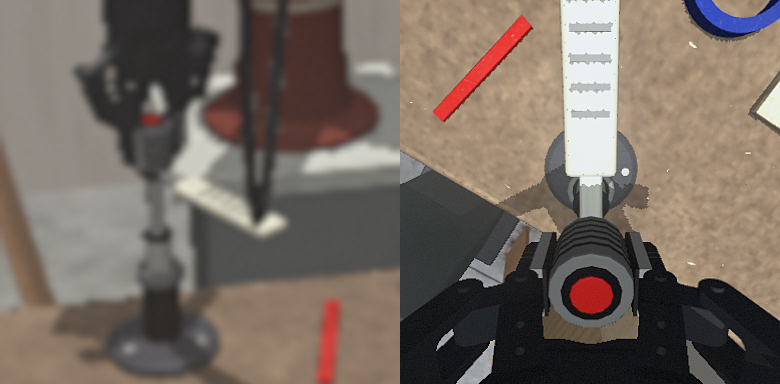

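Gripped head with thin tube fully out and middle tube partly out (left), red button still centred in the grip (right, (590,295)). Continue to the second stop.

>>> play_rows(series=[[[0.0005,-0.0003,0.004,0,0,0,0],[0,0,0.004,0,0,0,0],[0,0,0.004,0,0,0,0],[0,0,0.003,0,0,0,0],[0,0,0.003,0,0,0,0],[0,0,0,0,0,0,0]]])

```text
time: 10.4
tool_pos: [0.4745, -0.2003, 0.2003]
tool_rot: [-0.0, 0.959, 0.285, -0.0]
contact_force: [2.7, -2.1, -5.0]
gripper_width: 0.405
grasp_force: 60.6
```

>>> play_rows(series=[[[0,0,0.001,0,0,0,0],[0,0,0.001,0,0,0,0],[0,0,0,0,0,0,0]]])

```text
time: 10.7
tool_pos: [0.4745, -0.2003, 0.2022]
tool_rot: [-0.0, 0.958, 0.285, -0.0]
contact_force: [4.2, -1.7, -5.9]
gripper_width: 0.41
grasp_force: 60.6
```

>>> play_rows(series=[[[0,0,0.001,0,0,0,0],[0,0,0.001,0,0,0,0],[0,0,0,0,0,0,0]]])

```text
time: 11.0
tool_pos: [0.4745, -0.2003, 0.2043]
tool_rot: [-0.0, 0.958, 0.285, -0.0]
contact_force: [1.8, -0.9, -5.2]
gripper_width: 0.408
grasp_force: 60.6
```

>>> play_rows(series=[[[0,0,0.001,0,0,0,0],[0,0,0,0,0,0,0],[0,0,0,0,0,0,0]]])

```text
time: 11.3
tool_pos: [0.4745, -0.2003, 0.2048]
tool_rot: [-0.0, 0.959, 0.285, -0.0]
contact_force: [2.8, -1.6, -9.3]
gripper_width: 0.403
grasp_force: 60.8
```

>>> play_rows(series=[[[0,0,0.001,0,0,0,0],[0,0,0,0,0,0,0],[0,0,0,0,0,0,0]]])

```text
time: 11.6
tool_pos: [0.4744, -0.2003, 0.2048]
tool_rot: [-0.0, 0.959, 0.285, -0.0]
contact_force: [4.8, -2.0, -12.5]
gripper_width: 0.408
grasp_force: 61.3
```

Stop reached: 100 mm lift, force up to 12.5 N with no further motion. Quick steadiness check, then hand in.

>>> play_rows(series=[[[0,0,0,0,0,0,0],[0,0,0,0,0,0,0],[0,0,0,0,0,0,0],[0,0,0,0,0,0,0],[0,0,0,0,0,0,0]]])

```text
time: 12.1
tool_pos: [0.4744, -0.2003, 0.2049]
tool_rot: [-0.0, 0.958, 0.285, -0.0]
contact_force: [5.2, -2.7, -14.1]
gripper_width: 0.414
grasp_force: 61.3
```

```bash
python3 - <<'E'
from h import *
f=grab('wrist');print([(c,plane(f,*c,.244)) for c,s in red(f) if 200<c[0]<300])
s=manip.state();print(s['tool_pos'],s['contact_force'],s['grasp_force'])
if abs(s['tool_pos'][2]-.2048)<.0007 and s['contact_force'][2]<-9: print(manip.job_done())
E
```

```text
[(array([250.5, 294.6]), array([ 0.47433612, -0.20004763,  0.244     ]))]
[ 0.47436711 -0.20029851  0.20482826] [  4.11649811  -2.83815604 -13.72739621] 61.31654620170593
the job is handed in; nothing more can be done
None
```

I pressed the red button to its stop, then pulled the mast up 100 mm to its second stop. I handed the job in at about 12 s with the gripper still holding the light there; no result came back.

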